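# Set the antenna switch box in the radio taxi office

### The job

Set the three slide switches on the antenna switch box, the grey box with three brass sockets on its far face: the two outer switches on, each pushed all the way towards the sockets, and the middle switch off, pushed all the way away from the sockets. Some may already be right, and none may be left half-way. The smaller grey box beside it, with only two switches and no sockets, is not part of this job.

Things in the scene. Friction and masses are not known exactly. Their poses are not given: they have to be found in the camera images.
- bank: grey steel antenna switch box fixed to the table, 140 (x) by 170 (y) by 50 mm high; origin: centre of its underside. x points to its far face with three level brass sockets (within 23 degrees of straight away from the robot), y to the left, z up. Three slide switches on top, at y = +44, 0, -44 mm, on black plates whose tops are 52 mm up. A smaller two-switch box, 71 mm high overall, stands to its left.
- tab_a (a point): centre of a white switch tab on the box, 10 mm (box x) by 14 mm (box y) by 22 mm high; point 65 mm above the table, 2 mm gap below the tab. Slides along the box's x only, from x = -14 mm (off) to +14 mm (on) in the box's frame, with end stops; about 2 N moves it, and it stays where left. Which of the three places it has, and on or off at the start, varies: read it from this position.
- tab_b (a point): centre of a white switch tab on the box, 10 mm (box x) by 14 mm (box y) by 22 mm high; point 65 mm above the table, 2 mm gap below the tab. Slides along the box's x only, from x = -14 mm (off) to +14 mm (on) in the box's frame, with end stops; about 2 N moves it, and it stays where left. Which of the three places it has, and on or off at the start, varies: read it from this position.
- tab_c (a point): centre of a white switch tab on the box, 10 mm (box x) by 14 mm (box y) by 22 mm high; point 65 mm above the table, 2 mm gap below the tab. Slides along the box's x only, from x = -14 mm (off) to +14 mm (on) in the box's frame, with end stops; about 2 N moves it, and it stays where left. Which of the three places it has, and on or off at the start, varies: read it from this position.
There are look-alikes about, which are no part of the job. Leave any green look-alike of the bank alone.

How it is judged:
At the end, for the whole second after the job is handed in: Both outer tabs stand on the socket side, within 8 mm of that end of their 28 mm travel, and the middle tab on the robot's side, within 8 mm of that end (((y of tab_a in the frame of bank between -0.022 and 0.022 m and x of tab_a in the frame of bank below -0.006 m) or (not (y of tab_a in the frame of bank between -0.022 and 0.022 m) and x of tab_a in the frame of bank above 0.006 m)) and ((y of tab_b in the frame of bank between -0.022 and 0.022 m and x of tab_b in the frame of bank below -0.006 m) or (not (y of tab_b in the frame of bank between -0.022 and 0.022 m) and x of tab_b in the frame of bank above 0.006 m)) and ((y of tab_c in the frame of bank between -0.022 and 0.022 m and x of tab_c in the frame of bank below -0.006 m) or (not (y of tab_c in the frame of bank between -0.022 and 0.022 m) and x of tab_c in the frame of bank above 0.006 m))); the robot touches nothing.
It also fails if it takes over 38 s, if anything falls off the work surface, if the arm or the gripper's body presses on something with over 40 N, if the wrist force passes 120 N, or if a joint passes its speed limit or range.

### The arm

A 7-joint arm with a two-finger parallel gripper is mounted at the origin on the work surface. World frame = base frame: x ahead of the robot, y to its left, z up, the work surface at z = 0. Lengths are in m, angles in rad, forces in N, time in s.
With the tool pointing down it reaches from about 0.4 to 0.85 m from the base axis. Payload 10.4 kg.
Tool frame: the origin (TCP) lies midway between the tips of the shut fingers; the grasp point (between the pads) lies 19 mm behind it (tcp_to_grasp is the z of the grasp point in the tool frame, in m); z points along the fingers, y is the line along which they close (so a half turn about z gives the same grasp; the last joint's range is limited). The gripper opens to 85 mm and grips with 20 to 120 N. Pads are 22 mm wide; open, the fingers measure 114 mm over their backs; the gripper's body (76 mm by 85 mm) begins 54 mm behind the grasp point. The pads swing forward as they close: fully open they stand 13 mm farther back than shut.
Start: joints at [-1.36, 0.332, -0.065, 1.46, 0.022, 1.35, -0.088], TCP at [0.145, 0.608, 0.231] pointing down, gripper open.
Joint ranges: [-2.6, 2.6], [-0.5, 2.12], [-1.47, 1.34], [0.16, 2.42], [-1.27, 4.41], [0.06, 2.06], [-2.6, 2.6]. Speed limits (rad/s): [2.22, 2.22, 2.79, 2.79, 3.14, 3.14, 3.14].

### API

Orientations are given as a 3x3 rotation matrix whose columns are the frame's x, y, z axes.
In Python, from station import * gives the robot as it stands.
- The arm moves only by the tool step_arm, never from a script. Its argument "targets" is text: rows parted by semicolons, each of 7 numbers parted by spaces: the turn, a rotation vector about the tool's x, y, z in rad, then the shift along the tool's x, y, z in m, then the gripper command: -1 is shut, 1 is fully open, values between are in proportion. A call has 1 to 12 rows; each row shifts and turns the commanded pose from where the row before left it, along the tool's axes as they then stand; what a row does not reach is not made up. A row lasts 1/12 s, in which the tool goes at most 41.7 mm and 7.16 degrees, less where a joint would pass 70% of its speed; a pose out of reach is approached as far as the arm can. A call is refused whole if a number of a shift passes 0.0417 or a number of a turn 0.125, either way. A call with a gripper value outside its range is refused whole. The fingers move at their own pace and stop on an object; the grip force is fixed at half the most. Time passes only in rows, so rows that do not move let the fingers close. It gives the time, the measured TCP pose, the force, the opening and the grip force at its end, in the units of the state.
- observe(): the state, without advancing time (a new reading comes with each control period).
- read_camera(name): name is "scene" or "top" or "wrist"; returns the picture (480x640x3 uint8, red, green, blue); there is no depth.
- get_calibration(name): a dict with "fx", "fy", "cx", "cy" (pixels), "rvec" (rotation vector, rad) and "tvec" (3), from world to camera coordinates, as OpenCV has them. Camera axes: x right, y down, z forward; pixel columns grow to the right and rows downward; lengths in m; the calibration is good to about 2 mm. A picture is of the moment at which its call begins: read the wrist's pose just before it. get_calibration takes no time and is no camera call; for the wrist camera it gives the pose at the moment of the call.
- sign_off(): hands the job in; it is judged then, once.
The state is a dict: "clock": time; "joints": joint angles; "joint_vel": joint speeds; "tau": joint torques, N m; "tcp_pos": TCP position; "ee_rot": TCP orientation; "contact_force": force on the tool from outside, world axes, zero at the start; "moment": the same for the moment, N m; "grip_width": finger opening in m; "gripper_force": force on a finger pad.
Only numpy, scipy, OpenCV 4.12 (cv2) and the standard library are available. Lean on these libraries where they do the work, as an engineer would, in place of code of your own. Each camera call takes 0.05 s, during which the arm holds its last target. There are 200 camera calls.

## Working session

There is one attempt and no reset: what is moved stays moved. The work goes in short steps, Python scripts to look and compute and a tool call to move; the robot and the scene stay as the last step left them, time stands still between calls to the robot, and variables do not carry over. Pictures are saved under pics/ and viewed, at most 10 in all, crops included, and the job is handed in when it is done.

Besides the shell and the picture viewer there is one more tool, called after "Call:" as a command line: name --argument value ..., lists and objects as JSON in quotes. step_arm: Moves the arm, as the interface text tells. Its arguments: {"type":"object","properties":{"targets":{"type":"string"}},"required":["targets"]}

```bash
mkdir -p pics; python3 - <<'E'
from station import *
import cv2
for n in ("scene","top"):
    cv2.imwrite(f"pics/{n}0.png",cv2.cvtColor(read_camera(n),cv2.COLOR_RGB2BGR))
    print(n,get_calibration(n))
s=observe();print(s["clock"],s["tcp_pos"],s["ee_rot"],s["grip_width"])
E
```

```text
scene {'fx': 593.8757849728308, 'fy': 593.8757849728308, 'cx': 317.36608995275554, 'cy': 251.064553935219, 'rvec': array([ 0.96813703,  2.33845037, -1.1843651 ]), 'tvec': array([ 0.25524848, -0.12547526,  1.52157538])}
top {'fx': 466.3348005627994, 'fy': 466.3348005627994, 'cx': 312.0936867873651, 'cy': 237.4429474974817, 'rvec': array([ 2.17484891, -2.1736558 ,  0.10203458]), 'tvec': array([0.04039181, 0.40603454, 1.02118725])}
0.1 [0.14470831 0.60767152 0.23061995] [[-9.72803913e-01  2.31630067e-01 -2.42319123e-04]
 [ 2.31630187e-01  9.72803122e-01 -1.24148906e-03]
 [-5.18373934e-05 -1.26385384e-03 -9.99999200e-01]] 0.08510718411502699
```

View pics/scene0.png

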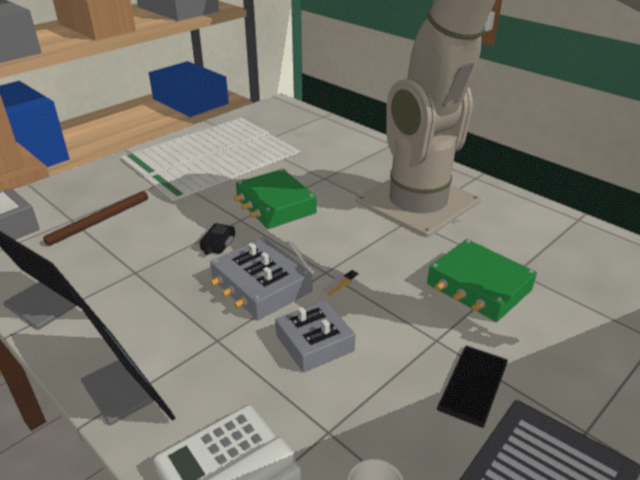

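View pics/top0.png

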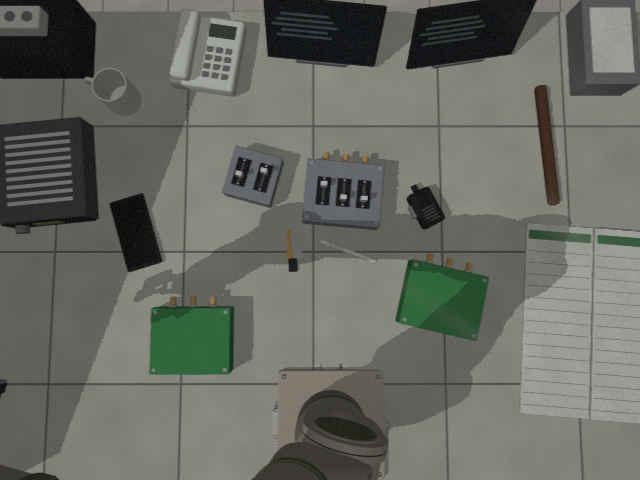

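The top view shows four candidates: green boxes at (192,340) and (442,300), a small two-switch grey box at (253,177), and a grey box with three switches and brass sockets at (343,192). The last fits the description, so I'll confirm it in a crop.

```bash
python3 - <<'E'
import cv2
a=cv2.imread("pics/top0.png")[145:235,290:400]
a=cv2.resize(a,None,fx=6.5,fy=6.5,interpolation=cv2.INTER_CUBIC)
cv2.imwrite("pics/crop0.png",a);print(a.shape)
E
```

```text
(585, 715, 3)
```

View pics/crop0.png

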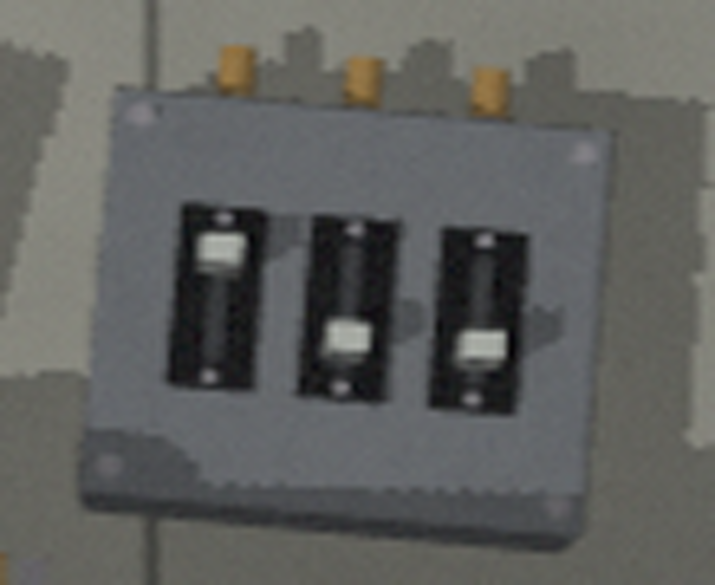

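Confirmed: this is the grey box with three brass sockets (crop 237/365/490, row about 75). Left tab (222,250) is on, the middle one (348,338) is off, and the right one (482,347) is off, so only the right tab must go on.

```bash
cat >h.py <<'E'
from station import *
import cv2, numpy as np
def ray(n,uv,z,c=None):
    c=c or get_calibration(n);R=cv2.Rodrigues(c["rvec"])[0];o=-R.T@c["tvec"]
    K=np.array([[c["fx"],0,c["cx"]],[0,c["fy"],c["cy"]],[0,0,1]])
    p=np.c_[np.array(uv,float),np.ones(len(uv))]
    d=(R.T@np.linalg.inv(K)@p.T).T
    return o+d*((z-o[2])/d[:,2])[:,None]
E
python3 - <<'E'
from h import *
f=lambda P:(np.array(P)+.5)/6.5-.5+[290,145]
P=ray("top",f([(217,297),(349,308),(480,320)]),.052)
T=ray("top",f([(222,250),(348,338),(482,347)]),.076)
d=P[0]-P[2];ya=np.arctan2(d[1],d[0])-np.pi/2
L=ray("top",f([(182,204),(265,210),(255,390),(167,383),(313,215),(400,220),(386,402),(297,396),(443,228),(529,233),(517,413),(429,408)]),.052)
dx=sum(L[i]+L[i+1]-L[i+2]-L[i+3] for i in (0,4,8));print(np.degrees(ya),np.degrees(np.arctan2(dx[1],dx[0])),np.linalg.norm(d))
o=P.mean(0);c,s=np.cos(ya),np.sin(ya);R=np.array([[c,-s],[s,c]])
print(o);print((T-o)[:,:2]@R)
t=o[:2]+R@[-.05,-.044];print("pre",t)
S=observe();print((np.r_[t,.2]-S["tcp_pos"])@S["ee_rot"])
E
```

```text
-5.028600775878952 -4.548315751355818 0.08845751873087528
[ 0.50237569 -0.02710955  0.052     ]
[[ 0.01090193  0.04416705]
 [-0.01455795  0.0006342 ]
 [-0.0136582  -0.04323168]]
pre [ 0.4487114  -0.06655754]
[-0.45190562 -0.58543718  0.03138331]
```

Call:
step_arm --targets "0 0 0 -0.0307 -0.0191 0 -1;0 0 0 -0.0307 -0.0191 0 -1;0 0 0 -0.0307 -0.0191 0 -1;0 0 0 -0.0307 -0.0191 0 -1;0 0 0 -0.0307 -0.0191 0 -1;0 0 0 -0.0307 -0.0191 0 -1;0 0 0 -0.0307 -0.0191 0 -1;0 0 0 -0.0307 -0.0191 0 -1;0 0 0 -0.0307 -0.0191 0 -1;0 0 0 -0.0307 -0.0191 0 -1;0 0 0 -0.0307 -0.0191 0 -1;0 0 0 -0.0307 -0.0191 0 -1"

```text
clock: 1.1
tcp_pos: [0.4509, 0.2981, 0.2312]
ee_rot: [[-0.973, 0.232, -0.0], [0.232, 0.973, -0.0], [0.0, -0.0, -1.0]]
contact_force: [0.9, 0.6, 0.1]
grip_width: -0.0001
gripper_force: 0.0
```

Call:
step_arm --targets "0 0 0 -0.007 -0.0296 0.0025 -1;0 0 0 -0.007 -0.0296 0.0025 -1;0 0 0 -0.007 -0.0296 0.0025 -1;0 0 0 -0.007 -0.0296 0.0025 -1;0 0 0 -0.007 -0.0296 0.0025 -1;0 0 0 -0.007 -0.0296 0.0025 -1;0 0 0 -0.007 -0.0296 0.0025 -1;0 0 0 -0.007 -0.0296 0.0025 -1;0 0 0 -0.007 -0.0296 0.0025 -1;0 0 0 -0.007 -0.0296 0.0025 -1;0 0 -0.0733 -0.007 -0.0296 0.0025 -1;0 0 -0.0733 -0.007 -0.0296 0.0025 -1"

```text
clock: 2.1
tcp_pos: [0.451, -0.0667, 0.2011]
ee_rot: [[-0.996, 0.084, -0.0], [0.084, 0.996, 0.001], [0.0, 0.0, -1.0]]
contact_force: [1.0, 0.7, 0.7]
grip_width: -0.0001
gripper_force: 0.0
```

```bash
python3 - <<'E'
from h import *
c=get_calibration("wrist");im=read_camera("wrist")
cv2.imwrite("pics/w1.png",cv2.cvtColor(im,cv2.COLOR_RGB2BGR))
import pickle;pickle.dump(c,open("w1.pkl","wb"))
s=observe();print(s["tcp_pos"],s["ee_rot"])
E
```

```text
[ 0.45099618 -0.07275763  0.20090184] [[-9.96656854e-01  8.17012908e-02  1.16837763e-04]
 [ 8.17010701e-02  9.96656027e-01 -1.30358463e-03]
 [-2.22951608e-04 -1.28968078e-03 -9.99999144e-01]]
```

View pics/w1.png

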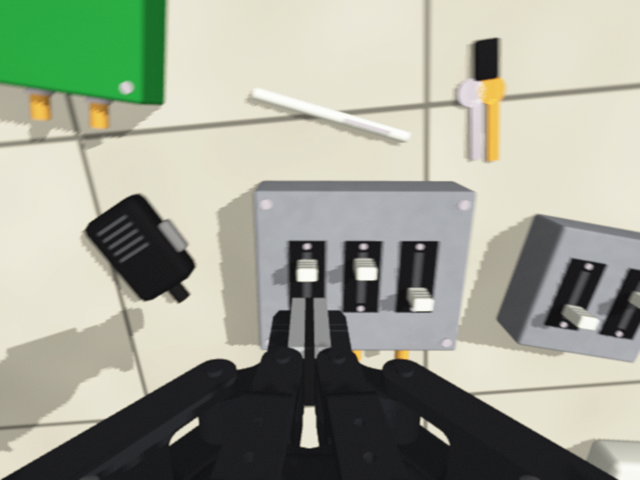

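Wrist view, with the robot's side at the top: the y=-44 tab is at (306,268), the middle one at (366,268), and the y=+44 tab at (420,299), on the socket side. I'll refine the box pose from the plates.

```bash
python3 - <<'E'
from h import *
import pickle
c=pickle.load(open("w1.pkl","rb"))
P=ray("wrist",[(363,277),(418.5,277)],.052,c)
S=ray("wrist",[(307,247),(363.5,247),(419.5,247),(360.5,308.5)],.052,c);print(P,S)
T=ray("wrist",[(306,265),(366,264),(420,294)],.076,c);print(T)
d=S[2]-S[0];ya=np.arctan2(d[1],d[0])-np.pi/2
print(np.degrees(ya));o=P[0];k,s=np.cos(ya),np.sin(ya);R=np.array([[k,-s],[s,k]])[:, :]
print((T-o)[:,:2]@R)
s=observe()
for x in (-.05,): 
  t=o[:2]+R@[x,-.044];print(t,(np.r_[t,.06]-s["tcp_pos"])@s["ee_rot"])
im=cv2.imread("pics/w1.png")[170:360,240:490]
cv2.imwrite("pics/w1c.png",cv2.resize(im,None,fx=3.1,fy=3.1,interpolation=cv2.INTER_CUBIC))
E
```

```text
[[ 0.50262682 -0.02824446  0.052     ]
 [ 0.50633967  0.01608613  0.052     ]] [[ 0.47350638 -0.07080691  0.052     ]
 [ 0.47718724 -0.02682169  0.052     ]
 [ 0.48083639  0.01678471  0.052     ]
 [ 0.53065273 -0.03144065  0.052     ]]
[[ 0.47890269 -0.07189987  0.076     ]
 [ 0.48176411 -0.02834688  0.076     ]
 [ 0.50920069  0.01090448  0.076     ]]
-4.78359049563911
[[-0.02000096 -0.04548177]
 [-0.0207815  -0.00184186]
 [ 0.00328625  0.03956079]]
[ 0.44913171 -0.06792157] [0.00228476 0.00484928 0.14089519]
```

View pics/w1c.png

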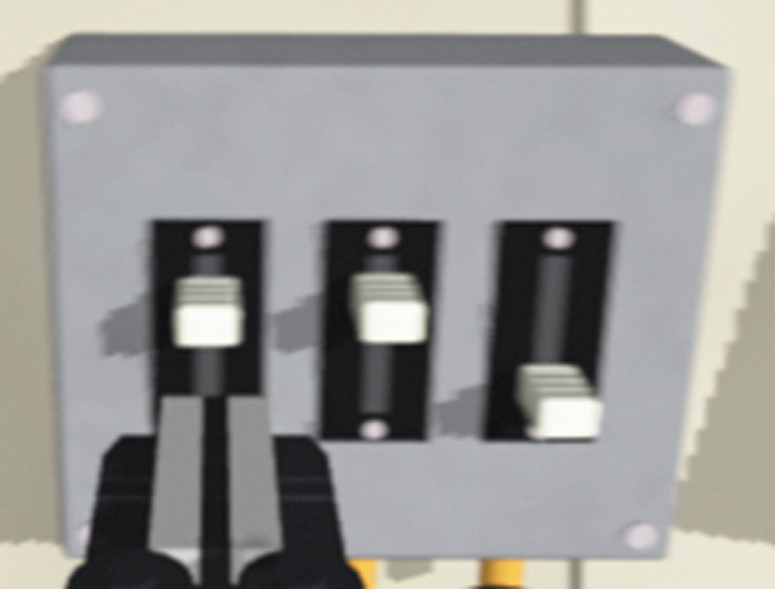

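Tab tops are at crop (208,325), (391,321), (563,418), with the middle and left ones already right. Next I descend behind the y=-44 tab.

Call:
step_arm --targets "0 0 0 0.002 0.005 0.02 -1;0 0 0 0 0 0.025 -1;0 0 0 0 0 0.025 -1;0 0 0 0 0 0.025 -1;0 0 0 0 0 0.02 -1;0 0 0 0 0 0.015 -1;0 0 0 0 0 0.01 -1;0 0 0 0 0 0 -1;0 0 0 0 0 0 -1"

```text
clock: 2.9
tcp_pos: [0.4501, -0.0601, 0.0614]
ee_rot: [[-0.996, 0.087, -0.001], [0.087, 0.996, -0.0], [0.001, -0.0, -1.0]]
contact_force: [-0.5, 0.7, -0.4]
grip_width: -0.0003
gripper_force: 0.0
```

Call:
step_arm --targets "0 0 0 0 -0.008 0 -1;0 0 0 0 0 0 -1;0 0 0 -0.006 0 0 -1;0 0 0 -0.006 0 0 -1;0 0 0 -0.004 0 0 -1;0 0 0 -0.004 0 0 -1;0 0 0 -0.004 0 0 -1;0 0 0 -0.004 0 0 -1;0 0 0 -0.004 0 0 -1;0 0 0 -0.004 0 0 -1;0 0 0 -0.004 0 0 -1;0 0 0 0 0 0 -1"

```text
clock: 3.9
tcp_pos: [0.49, -0.0715, 0.0612]
ee_rot: [[-0.996, 0.087, 0.0], [0.087, 0.996, -0.0], [-0.0, -0.0, -1.0]]
contact_force: [0.4, 0.5, 0.4]
grip_width: -0.0001
gripper_force: 0.0
```

Call:
step_arm --targets "0 0 0 -0.003 0 0 -1;0 0 0 -0.003 0 0 -1;0 0 0 -0.002 0 0 -1"

```text
clock: 4.15
tcp_pos: [0.4968, -0.0723, 0.0611]
ee_rot: [[-0.996, 0.087, -0.002], [0.087, 0.996, 0.0], [0.002, 0.0, -1.0]]
contact_force: [-13.3, 1.2, 10.0]
grip_width: -0.0
gripper_force: 6.7
```

```bash
python3 - <<'E'
from h import *
im=read_camera("wrist")[170:360,240:490]
cv2.imwrite("pics/w2.png",cv2.resize(read_camera("wrist"),(640,480))[:,:,::-1])
s=observe();print(s["tcp_pos"],s["contact_force"])
E
```

```text
[ 0.49657115 -0.07222494  0.06102281] [-5.1206835   0.24102389  2.92716206]
```

View pics/w2.png

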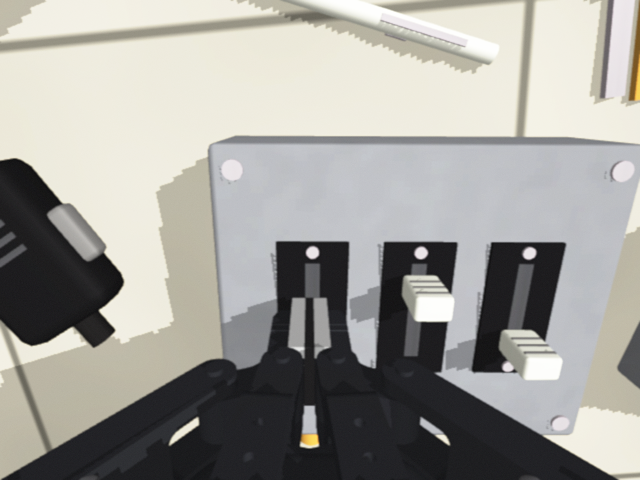

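Force reached 13 N at box x ≈ -2 mm, where the end stop was expected. I'll back off, lift and check.

Call:
step_arm --targets "0 0 0 0.005 0 0 -1;0 0 0 0.01 0 0 -1;0 0 0 0.015 0 0 -1;0 0 0 0 0 -0.02 -1;0 0 0 0 0 -0.03 -1;0 0 0 0 0 -0.03 -1;0 0 0 0.02 0 -0.03 -1;0 0 0 0.02 0 -0.03 -1;0 0 0 0.01 0 0 -1;0 0 0 0 0 0 -1;0 0 0 0 0 0 -1"

```text
clock: 5.17
tcp_pos: [0.4174, -0.065, 0.2013]
ee_rot: [[-0.996, 0.087, 0.002], [0.087, 0.996, 0.001], [-0.001, 0.002, -1.0]]
contact_force: [-0.0, -0.6, -0.8]
grip_width: -0.0002
gripper_force: 0.0
```

```bash
python3 - <<'E'
from h import *
a=read_camera("wrist");t=read_camera("top")[145:235,290:400]
a=cv2.resize(a,(480,360));t=cv2.resize(t,None,fx=2.9,fy=4,interpolation=cv2.INTER_CUBIC)
cv2.imwrite("pics/w3.png",np.hstack([a,t])[:,:,::-1])
E
```

```text
(no output)
```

View pics/w3.png

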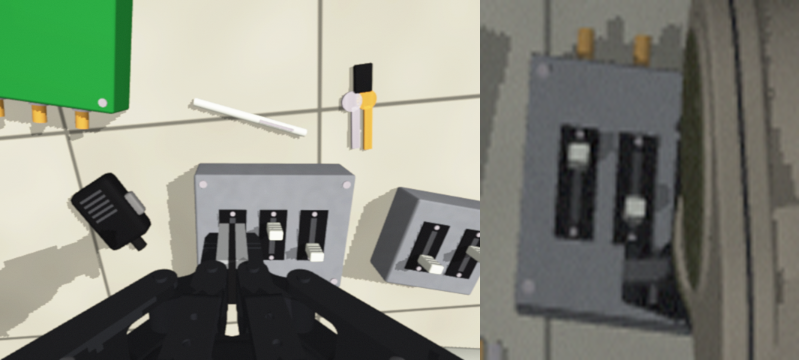

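The fingers hide the moved tab, though its plate no longer shows it in the off position. The other two are unchanged. I'll step aside to see it.

Call:
step_arm --targets "0 0 0 0 -0.025 0 -1;0 0 0 0 -0.025 0 -1;0 0 0 0 -0.025 0 -1;0 0 0 0 -0.025 0 -1;0 0 0 0 0 0 -1;0 0 0 0 0 0 -1"

```text
clock: 5.77
tcp_pos: [0.4086, -0.166, 0.2005]
ee_rot: [[-0.996, 0.09, -0.002], [0.09, 0.996, -0.001], [0.002, -0.001, -1.0]]
contact_force: [1.3, 0.6, -0.1]
grip_width: -0.0001
gripper_force: 0.0
```

```bash
python3 - <<'E'
from h import *
a=read_camera("wrist")
cv2.imwrite("pics/w4.png",a[:,:,::-1])
E
```

```text
(no output)
```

View pics/w4.png

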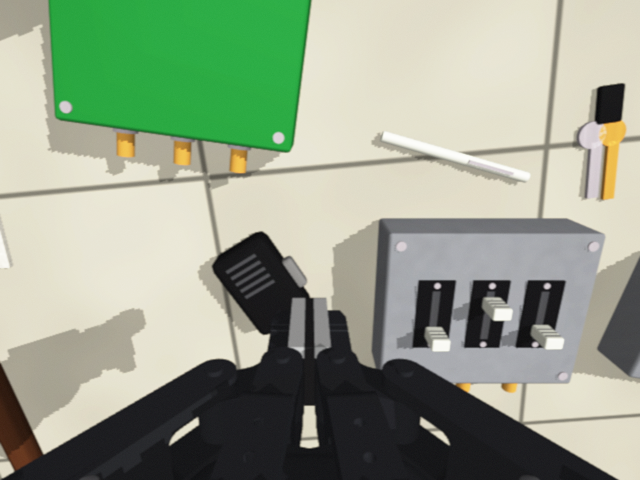

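The outer tabs at (438,342) and (546,340) are both fully on the socket side and match each other. The middle tab at (495,310) is on the robot's side, and the arm is clear.

```bash
python3 -c "
from station import *
print(sign_off())"
```

```text
the job is handed in; nothing more can be done
None
```

The job is handed in: I pushed the right-hand switch on, the left (on) and middle (off) were already right, and the last picture shows all three fully at their ends with the arm clear; sign-off returned no verdict.

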